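# Spring check of a tilting plywood jig

## Task

Check the two springs of the plywood tilting jig by pressing its steel caps with closed fingertips: press the left cap (left as seen from the robot) down until its pointer is level with the dark clip on the scale beside it, keep it there for about a second, then let that corner spring fully back up. Then do the same at the right cap with its own clip. Do not push a pointer past its clip, do not pull the plate up, and leave both clips and the things standing around where they are.

Things in the scene. Friction and masses are not known exactly. Their poses are not given: they have to be found in the camera images.
- jig: Fixed V-shaped plywood foot, two boards 90 wide, 18 thick, reaching 230 mm from the pivot along its (x, y) = (1, 1) left and (1, -1) right. Origin on the bench under the pivot post at the V's point, nearest the robot; z up. Over it a square plywood plate 165 x 165 x 12, mid-plane 64 mm above the bench: one corner on the pivot, left and right corners on coil springs, the fourth free.
- left_cap (a point): Centre of the top of the steel cap on the plate's left corner: 26 mm diameter, flat top 18 mm, 10 mm high, 135 mm from the pivot, top about 80 mm above the bench at rest. Nothing within 60 mm stands higher. Moves with the plate. Pressing it straight down tilts only the left corner.
- right_cap (a point): The same on the plate's right corner.
- left_pointer (a point): Tip of the left pointer, an aluminium finger 10 mm wide, 5 mm thick, that sticks out of the plate's left corner, 215 mm from the pivot, 64 mm above the bench at rest. It drops about 1.6 mm for each mm that the cap is pressed down.
- right_pointer (a point): The same for the right pointer.
- left_mark (a point): Mid-height of the left clip, at its edge next to the pointer. The clip: dark steel block 10 mm high, 34 x 12, on an upright aluminium scale 32 wide beside the pointer near its tip, on the jig's middle side, lines every 5 mm. It sits 16 to 30 mm below the pointer's rest height, differently on each scale. Level: the pointer's tip at this height, give or take half the clip's height.
- right_mark (a point): The same for the right clip, on the right scale.
- left_tilt (a joint): Tilt of the left corner, rad: about 0 at rest, grows as the left corner goes down, stop at 0.19. Spring: the force on the cap grows from 0 by about 0.4 N per mm of cap travel, 4 to 8 N at the clip. Springs back by itself when let go.
- right_tilt (a joint): The same for the right corner.
- tin: Empty open steel tin, 74 diameter, 105 high, loose bystander; origin under its centre.
- tape: Roll of masking tape lying flat, 104 diameter, 30 high, loose bystander; origin under its centre.
- jar: Glass jar with lid, 60 diameter, 95 high, loose bystander; origin under its centre.
- offcut: Plywood offcut 120 x 60 x 18 lying flat, loose bystander; origin under its centre.

How it is judged:
On the way, in this order (a step that is already met when the one before it is completed fails the run):
1. the left pointer is kept level with the left clip (within 5 mm of its middle) for 0.6 s (z of left_pointer in the frame of left_mark between -0.005 and 0.005 m), for 0.6 s.
2. the left corner is let back up (value of joint left_tilt between -0.018 and 0.018 rad), for 0.1 s.
3. the right pointer is kept level with the right clip (within 5 mm of its middle) for 0.6 s (z of right_pointer in the frame of right_mark between -0.005 and 0.005 m), for 0.6 s.
At the end, for the whole second after the job is handed in: Both corners are back up at rest (tilt within 0.018 rad of 0), clips within 3 mm and bystanders within 20 mm of where they started (all of step 2 and value of joint right_tilt between -0.018 and 0.018 rad and velocity of joint left_tilt between -0.05 and 0.05 rad/s and velocity of joint right_tilt between -0.05 and 0.05 rad/s and distance of each of left_mark, right_mark from where it was at the start of the episode below 0.003 m and distance of each of tin, tape, jar, offcut from where it was at the start of the episode below 0.02 m); the robot touches nothing.
It fails at once if the left pointer is pushed more than 10 mm past the middle of its clip (z of left_pointer in the frame of left_mark below -0.01 m).
It fails at once if the right pointer is pushed more than 10 mm past the middle of its clip (z of right_pointer in the frame of right_mark below -0.01 m).
It fails at once if a corner of the plate is pulled up (value of joint any of left_tilt, right_tilt below -0.04 rad).
It fails at once if a clip is shifted (distance of any of left_mark, right_mark from where it was at the start of the episode above 0.003 m).
It fails at once if a bystander is moved or lifted (distance of any of tin, tape, jar, offcut from where it was at the start of the episode above 0.02 m).
It also fails if it takes over 48 s, if anything falls off the work surface, if the arm or the gripper's body presses on something with over 40 N, if the wrist force passes 120 N, or if a joint passes its speed limit or range.

## Robot

A 6-joint arm with a two-finger parallel gripper is mounted at the origin on the work surface. World frame = base frame: x ahead of the robot, y to its left, z up, the work surface at z = 0. Lengths are in m, angles in rad, forces in N, time in s.
With the tool pointing down it reaches from about 0.375 to 0.9 m from the base axis. Payload 3.1 kg.
Tool frame: the origin (TCP) lies on the centre line of the jaws, within the pads' length; the fingertips stand robot.tip_reach ahead of it and the grasp point (between the pads) is the TCP (robot.tip_reach is the distance from the TCP to the fingertips, in m); z points along the fingers, y is the direction in which the jaws open and shut (so a half turn about z gives the same grasp; the last joint's range is limited). The gripper opens to 87 mm and grips with 3 to 60 N. Pads are 19 mm wide; open, the fingers measure 117 mm over their backs; the gripper's body (75 mm by 190 mm) begins 51 mm behind the grasp point.
Start: joints at [-1.44, 0.527, 1.433, -0, 1.181, -0.178], TCP at [0.19, -0.595, 0.213] pointing down, gripper open.
Joint ranges: [-3.08, 3.08], [-0.75, 2.2], [0.22, 2.44], [-1.43, 4.57], [0, 2.65], [-2.85, 2.85]. Speed limits (rad/s): [2.79, 2.79, 3.14, 3.14, 3.14, 3.14].

## Interface

Orientations are given as a unit quaternion [x, y, z, w].
In Python, from rig import telemetry, viewer, robot gives the robot as it stands. The module is installed in compiled form; this text tells all that it offers.
- The arm moves only by the tool step_arm, never from a script. Its argument "targets" is a list of rows, each an object of numbers: "dx", "dy", "dz": the shift along the tool's x, y, z in m; "rx", "ry", "rz": the turn, a rotation vector about the tool's x, y, z in degrees. In form: [{"dx": .., "dy": .., "dz": .., "rx": .., "ry": .., "rz": ..}, ...]. A call has exactly 5 rows; each row is the pose to reach, as a shift and turn from the pose measured when the call began, along the tool's axes at that moment; what a row does not reach only later rows make up. A row lasts 1/8 s, in which the tool goes at most 62.5 mm and 10.7 degrees, less where a joint would pass 70% of its speed; a pose out of reach is approached as far as the arm can. A call with a gripper value outside its range is refused whole. "gripper" is the opening, from 0 (shut) to 1 (fully open), set as the call begins (left out, the last holds). The fingers move at their own pace and stop on an object; "force" is the grip in N (left out, the last holds). Time passes only in rows, so rows that repeat a pose let the fingers close, or fill a call up. It gives the time, the measured TCP pose, the force and the opening at its end, in the units of the state.
- telemetry.get_obs(): the state, without advancing time (a new reading comes with each control period).
- viewer.camera(name): name is "scene" or "top"; returns a dict with "img" (420x560x3 uint8, blue, green, red), "depth" (420x560 float32, m along the optical axis (not along the pixel's ray), 0 where there is no reading), "K" (3x3 intrinsics, pixels), "k1" (the pictures are not rectified: a ray, as slopes to the right and down, at radius r is drawn at 1 + k1 r^2 times it, then the intrinsics apply), "R" (3x3) and "t" (3): a world point X has camera coordinates R X + t. Camera axes: x right, y down, z forward; pixel columns grow to the right and rows downward; lengths in m; the calibration is good to about 2 mm. A picture is of the moment at which its call begins.
- robot.hand_in(): hands the job in, once; it reports no verdict.
The state is a dict: "time": time; "q": joint angles; "joint_velocities": joint speeds; "joint_torque": joint torques, N m; "position": TCP position; "tool_rot": TCP orientation; "ft_force": force on the tool from outside, world axes, zero at the start; "moment": the same for the moment, N m; "grip_width": finger opening in m.
Only numpy, scipy, OpenCV 4.12 (cv2) and the standard library are available. Lean on these libraries where they do the work, as an engineer would, in place of code of your own. Each camera call takes 0.05 s, during which the arm holds its last target.

## Working session

There is one attempt and no reset: what is moved stays moved. The work goes in short steps, Python scripts to look and compute and a tool call to move; the robot and the scene stay as the last step left them, time stands still between calls to the robot, and variables do not carry over. Pictures are saved under pics/ and viewed, and the job is handed in when it is done.

Besides the shell and the picture viewer there is one more tool, called after "Emit:" by a JSON object that holds its "name" and its "arguments". step_arm: Moves the arm, as the interface text tells. Its arguments: {"type":"object","properties":{"targets":{"type":"array"},"gripper":{"type":"number"},"force":{"type":"number"}},"required":["targets"]}

```bash
mkdir -p pics
python3 - <<'E'
from rig import telemetry, viewer, robot
import cv2,numpy as np,pickle
print(telemetry.get_obs(), robot.tip_reach)
d={n:viewer.camera(n) for n in("scene","top")}
pickle.dump(d,open("c0.pkl","wb"))
for n in d:
    cv2.imwrite(f"pics/{n}0.png",d[n]["img"]); print(n,d[n]["K"],d[n]["k1"],d[n]["R"],d[n]["t"])
E
```

```text
{'time': 0.0, 'q': array([-1.44049760e+00,  5.28450339e-01,  1.43392541e+00, -2.79392928e-05,
        1.18141814e+00, -1.78480492e-01]), 'joint_velocities': array([ 0.00036567, -0.00040199, -0.00012806, -0.00139542,  0.00039392,
       -0.00182775]), 'joint_torque': array([-6.94057435e-04, -4.40056014e+01, -1.76594335e+01,  6.30973466e-02,
        5.81781403e-02, -1.66674076e-04]), 'position': array([ 0.18986452, -0.59465091,  0.21227406]), 'tool_rot': array([ 9.88104162e-01,  1.53782159e-01,  1.35978826e-05, -1.10060769e-03]), 'ft_force': array([-0.61668713, -0.4107884 ,  0.64458272]), 'moment': array([-0.01116382, -0.01069297, -0.03117519]), 'grip_width': 0.08668490299780153} 0.019
scene [[490.5259963    0.         279.78676081]
 [  0.         490.5259963  199.86370079]
 [  0.           0.           1.        ]] -0.04856886260088404 [[-0.816344    0.57724612  0.01921963]
 [ 0.30885212  0.46441576 -0.83001709]
 [-0.48805004 -0.67164344 -0.55740671]] [ 0.4673641  -0.11821171  1.43919167]
top [[434.19927453   0.         288.95246803]
 [  0.         434.19927453 213.22206785]
 [  0.           0.           1.        ]] -0.13896723774060618 [[-0.00930652 -0.99981784  0.01666336]
 [-0.99550584  0.00769329 -0.0943872 ]
 [ 0.09424181 -0.01746689 -0.9953961 ]] [0.02251357 0.59284034 0.86829291]
```

View pics/scene0.png

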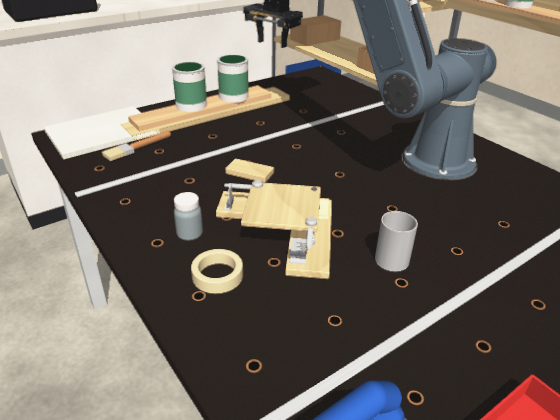

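View pics/top0.png

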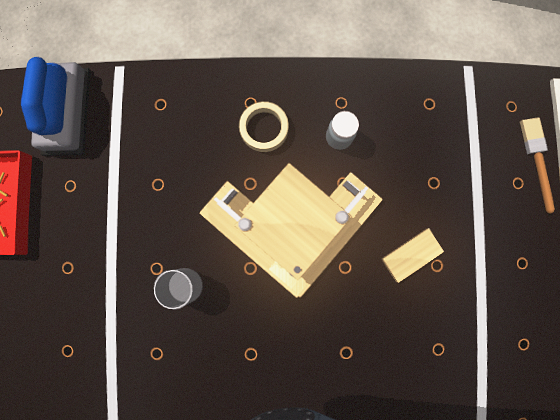

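The top view shows the left cap near (245,225), the right cap near (342,216) and the pivot near (297,270). In the scene view the left cap is near (311,222) and the right cap near (258,184). I'll enlarge both areas.

```bash
cat > h.py <<'E'
import numpy as np,cv2
def dist(c): return np.array([c["k1"],0,0,0,0.])
def ray(c,uv):
    s=cv2.undistortPoints(np.array([[uv]],float),c["K"],dist(c))[0,0]
    R,t=c["R"],c["t"]; return -R.T@t, R.T@np.array([s[0],s[1],1])
def onz(c,uv,z):
    o,d=ray(c,uv); return o+d*(z-o[2])/d[2]
def proj(c,X):
    return cv2.projectPoints(np.array([X],float),cv2.Rodrigues(c["R"])[0],c["t"],c["K"],dist(c))[0].ravel()
def tri(c1,u1,c2,u2):
    o1,d1=ray(c1,u1);o2,d2=ray(c2,u2)
    s=np.linalg.lstsq(np.c_[d1,-d2],o2-o1,rcond=None)[0]
    a,b=o1+s[0]*d1,o2+s[1]*d2
    return (a+b)/2,np.linalg.norm(a-b)
def dep(c,uv,r=1):
    u,v=np.round(uv).astype(int); z=c["depth"][v-r:v+r+1,u-r:u+r+1]; z=np.median(z[z>0]); 
    o,d=ray(c,uv); return o+d*z
E
cat > crop.py <<'E'
import cv2
def crop(im,u0,v0,w,h,s,name):
    a=cv2.resize(im[v0:v0+h,u0:u0+w],None,fx=s,fy=s,interpolation=cv2.INTER_CUBIC)
    for i in range(0,w,10): cv2.putText(a,str(u0+i),(i*s,8),0,.3,(0,0,255),1); cv2.line(a,(i*s,10),(i*s,14),(0,0,255),1)
    for i in range(0,h,10): cv2.putText(a,str(v0+i),(0,i*s+4),0,.3,(0,0,255),1)
    cv2.imwrite(name,a)
E
python3 - <<'E'
import pickle; from crop import crop
d=pickle.load(open("c0.pkl","rb"))
s=d["scene"]["img"];t=d["top"]["img"]
crop(s,280,190,65,95,6,"pics/sL.png");crop(s,210,165,75,65,8,"pics/sR.png")
crop(t,195,160,195,145,4,"pics/t.png")
E
```

```text
(no output)
```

View pics/sL.png

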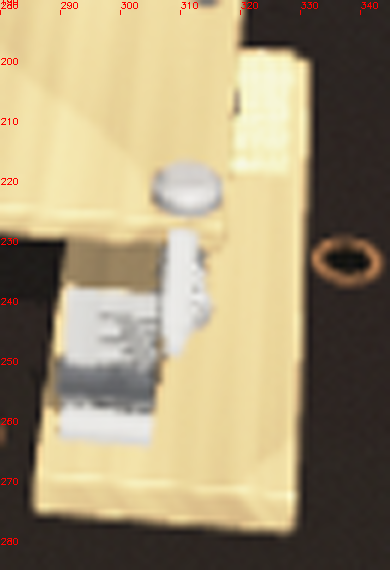

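View pics/sR.png

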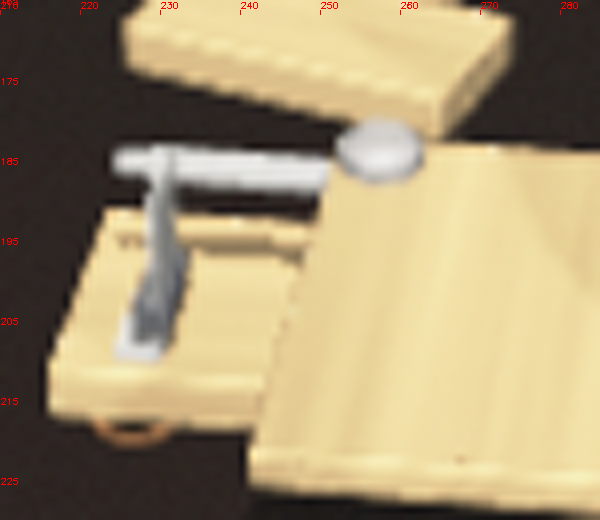

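View pics/t.png

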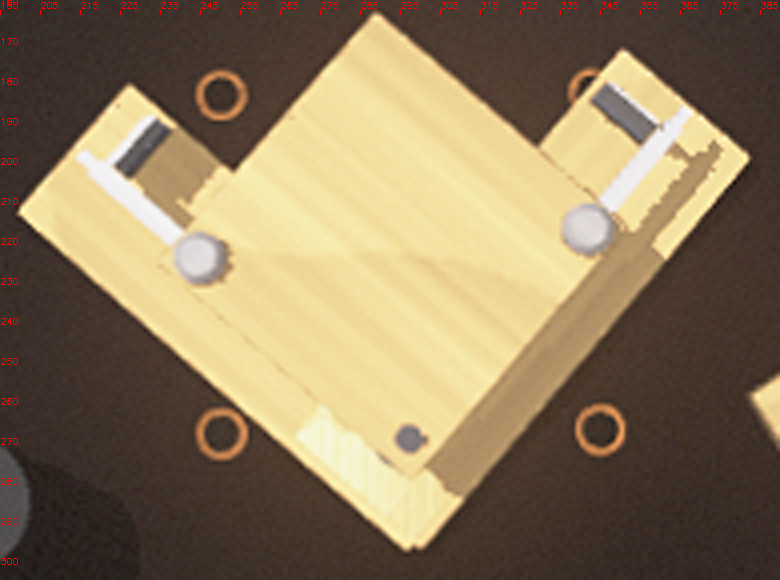

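The crops show these positions:

| Feature | Top view | Scene view |
|---|---|---|
| Left cap | (245,224.5) | (311,221) |
| Left pointer tip | (215.5,199) | (309,249) |
| Left clip | – | band at u 290–305, v 250–258 |
| Right cap | (342,217) | (257.5,184) |
| Right pointer tip | (366.5,188) | (224,185) |
| Right clip | – | edge-on near (229,203) |

Next I'll triangulate these and check them against depth.

Run:
```python
import pickle,numpy as np,cv2; from h import *
np.set_printoptions(precision=4,suppress=True)
d=pickle.load(open("c0.pkl","rb"));s,t=d["scene"],d["top"]
for n,us,ut in [("Lcap",(311.2,221),(245,224.5)),("Rcap",(257.5,183.5),(342,217)),("Ltip",(309.2,248),(215.5,199.2)),("Rtip",(224,185),(366.5,188))]:
    print(n,tri(s,us,t,ut),"dep",dep(s,us),dep(t,ut))
print("pivot",onz(t,(297,269.5),.07))
def cloud(c,u0,v0,u1,v1):
    im=c["img"];P=[]
    for v in range(v0,v1):
        for u in range(u0,u1):
            b,g,r=map(int,im[v,u])
            if c["depth"][v,u]>0: P.append((u,v,*dep(c,(u,v),0),b,g,r))
    return np.array(P)
for n,c,box in [("topL",t,(222,185,240,206)),("topR",t,(340,178,364,200)),("scL",s,(285,235,310,268)),("scR",s,(222,185,236,212))]:
    P=cloud(c,*box); g=P[:,5:].mean(1); sat=np.ptp(P[:,5:],axis=1)
    k=(g<135)&(g>60)&(sat<30)
    Q=P[k]; print(n,len(Q),"z pct",np.percentile(Q[:,4],[0,5,25,50,75,95,100]),"mean",Q[:,:5].mean(0))
    k=(g>160)&(sat<30); Q=P[k]
    if len(Q): print("  white z",np.percentile(Q[:,4],[0,5,25,50,75,95,100]),Q[:,:5].mean(0))
for v in range(236,266): 
    print(v,[f"{s['img'][v,u].mean():.0f}/{1000*dep(s,(u,v),0)[2]:.0f}" for u in (294,298,302)])
for v in range(185,212,1): 
    print(v,[f"{u}:{s['img'][v,u].mean():.0f}/{1000*dep(s,(u,v),0)[2]:.0f}" for u in range(224,234)])
```

```text
Lcap (array([0.5667, 0.1049, 0.0726]), np.float64(0.0014530745702443)) dep [0.5724 0.1126 0.0796] [0.5667 0.1037 0.0812]
Rcap (array([ 0.5799, -0.0855,  0.0728]), np.float64(0.001457489989627168)) dep [ 0.5847 -0.0768  0.0789] [ 0.5798 -0.0849  0.0807]
Ltip (array([0.6184, 0.1646, 0.0625]), np.float64(0.0014412044488592555)) dep [0.5844 0.1261 0.0204] [0.6183 0.1635 0.067 ]
Rtip (array([ 0.6402, -0.139 ,  0.0612]), np.float64(0.0012992592963973603)) dep [ 0.5963 -0.2219  0.0027] [ 0.6388 -0.1375  0.0666]
pivot [0.4788 0.0036 0.07  ]
topL 69 z pct [-0.0005  0.0408  0.0426  0.0481  0.062   0.0684  0.071 ] mean [230.3333 196.5217   0.6256   0.1359   0.0509]
  white z [0.0168 0.0176 0.0216 0.0666 0.0706 0.0745 0.0758] [226.2653 196.8367   0.6258   0.1447   0.0462]
topR 91 z pct [0.0041 0.0369 0.0396 0.0448 0.0585 0.0689 0.0734] mean [350.2857 187.7033   0.6423  -0.1076   0.049 ]
  white z [0.0187 0.0545 0.0669 0.0679 0.0699 0.0757 0.0784] [357.4805 192.4416   0.63    -0.1191   0.0665]
scL 103 z pct [-0.0002  0.0249  0.0339  0.0374  0.0411  0.0431  0.0452] mean [297.5049 253.068    0.627 
[... 4519 characters left out ...]
17', '232:185/18', '233:201/18']
207 ['224:217/22', '225:229/20', '226:181/20', '227:130/20', '228:139/22', '229:153/25', '230:125/17', '231:117/19', '232:188/16', '233:204/16']
208 ['224:218/22', '225:226/20', '226:216/22', '227:205/22', '228:207/21', '229:195/22', '230:142/17', '231:166/16', '232:199/19', '233:204/16']
209 ['224:213/16', '225:218/17', '226:219/18', '227:219/19', '228:219/20', '229:204/21', '230:185/18', '231:194/19', '232:201/16', '233:201/16']
210 ['224:210/17', '225:212/16', '226:210/17', '227:209/17', '228:206/17', '229:200/17', '230:198/19', '231:198/17', '232:198/18', '233:198/19']
211 ['224:224/17', '225:225/18', '226:224/18', '227:220/19', '228:214/17', '229:211/18', '230:205/nan', '231:201/18', '232:201/19', '233:200/17']
  return _methods._mean(a, axis=axis, dtype=dtype,
  ret = ret.dtype.type(ret / rcount)
```

Depth puts the clip tops at about 42 mm (left) and 39 mm (right). I'll refine those and the cap centres with masks.

Run:
```python
import pickle,numpy as np,cv2; from h import *
np.set_printoptions(precision=4,suppress=True)
d=pickle.load(open("c0.pkl","rb"));s,t=d["scene"],d["top"]
def mask(c,box,lo,hi,satmax):
    u0,v0,u1,v1=box; im=c["img"][v0:v1,u0:u1].astype(int); g=im.mean(2);sat=np.ptp(im,axis=2)
    vv,uu=np.nonzero((g>lo)&(g<hi)&(sat<satmax)); return uu+u0,vv+v0
for n,box in [("L",(236,215,255,236)),("R",(332,206,353,228))]:
    u0,v0,u1,v1=box
    im=t["img"][v0:v1,u0:u1].astype(int);m=((np.ptp(im,axis=2)<40)&(im.mean(2)>110)).astype(np.uint8)
    cs=cv2.findContours(m,0,1)[0];k=max(cs,key=cv2.contourArea)
    (x,y),r=cv2.minEnclosingCircle(k); M=cv2.moments(m,True); uv=(M["m10"]/M["m00"]+u0,M["m01"]/M["m00"]+v0)
    print(n,"cap circ",x+u0,y+v0,r,"cent",uv,onz(t,uv,.078), onz(t,(x+u0,y+v0),.078))
    o=np.array([dep(t,(u+u0,v+v0),0)[2] for v,u in zip(*np.nonzero(m))]);print("  cap z",np.nanpercentile(o,[25,50,75,90]))
for n,c,box in [("topL",t,(222,185,240,206)),("topR",t,(340,178,364,200)),("scL",s,(285,235,310,268)),("scR",s,(224,196,234,210))]:
    uu,vv=mask(c,box,60,125,30)
    z=np.array([dep(c,(u,v),0)[2]*1000 for u,v in zip(uu,vv)])
    print(n,np.histogram(z,np.arange(20,76,2)), "plateau",np.median(z[(z>35)&(z<46)]))
# pointer top z profile along tip
for n,a,b in [("L",(238,218),(217,200.5)),("R",(349,209),(365,190))]:
    print(n,[round(1000*dep(t,(a[0]+(b[0]-a[0])*f,a[1]+(b[1]-a[1])*f),0)[2],1) for f in np.linspace(0.1,1,14)])
```

```text
L cap circ 242.53846168518066 221.53846168518066 9.246880531311035 cent (243.42, 222.98) [0.5699 0.107  0.078 ] [0.5727 0.1087 0.078 ]
  cap z [0.0772 0.0793 0.0809 0.0817]
R cap circ 344.5 213.5 10.606701850891113 cent (343.2934131736527, 214.82634730538922) [ 0.5843 -0.0879  0.078 ] [ 0.5869 -0.0903  0.078 ]
  cap z [0.0705 0.0789 0.0805 0.0814]
topL (array([ 0,  0,  0,  0,  0,  0,  0,  0,  0,  1, 12, 12,  6,  2,  5,  0,  5,
        2,  2,  2,  1,  6,  2,  4,  4,  2,  0]), array([20, 22, 24, 26, 28, 30, 32, 34, 36, 38, 40, 42, 44, 46, 48, 50, 52,
       54, 56, 58, 60, 62, 64, 66, 68, 70, 72, 74])) plateau 42.50050091170476
topR (array([ 0,  0,  0,  0,  0,  0,  0,  1,  4, 16, 10,  8,  3,  3,  2,  5,  4,
        2,  4,  3,  4,  5,  2,  4,  2,  1,  1]), array([20, 22, 24, 26, 28, 30, 32, 34, 36, 38, 40, 42, 44, 46, 48, 50, 52,
       54, 56, 58, 60, 62, 64, 66, 68, 70, 72, 74])) plateau 40.00534788656657
scL (array([ 0,  0,  5,  3,  1,  3,  7, 15, 13,  7, 25,  8,  0,  0,  0,  0,  0,
        0,  0,  0,  0,  0,  0,  0,  0,  0,  0]), array([20, 22, 24, 26, 28, 30, 32, 34, 36, 38, 40, 42, 44, 46, 48, 50, 52,
       54, 56, 58, 60, 62, 64, 66, 68, 70, 72, 74])) plateau 40.16645704536237
scR (array([1, 0, 0, 1, 1, 7, 2, 6, 6, 7, 0, 0, 0, 0, 1, 0, 0, 0, 0, 0, 0, 0,
       0, 0, 0, 0, 0]), array([20, 22, 24, 26, 28, 30, 32, 34, 36, 38, 40, 42, 44, 46, 48, 50, 52,
       54, 56, 58, 60, 62, 64, 66, 68, 70, 72, 74])) plateau 36.67928777415425
L [np.float64(69.7), np.float64(66.9), np.float64(66.6), np.float64(64.9), np.float64(64.6), np.float64(66.8), np.float64(68.9), np.float64(65.5), np.float64(66.1), np.float64(67.8), np.float64(67.1), np.float64(69.4), np.float64(67.5), np.float64(68.2)]
R [np.float64(67.6), np.float64(65.4), np.float64(66.0), np.float64(67.0), np.float64(68.8), np.float64(67.3), np.float64(69.1), np.float64(68.9), np.float64(64.5), np.float64(64.9), np.float64(69.0), np.float64(69.4), np.float64(68.3), np.float64(66.3)]
  return _methods._mean(a, axis=axis, dtype=dtype,
  ret = ret.dtype.type(ret / rcount)
```

Estimates for the two sides:

| | Cap (x, y) | Clip middle | Pointer drop needed | Cap travel |
|---|---|---|---|---|
| Left | (0.567, 0.104) | z ≈ 36.5 mm | ≈ 27.5 mm | ≈ 17 mm |
| Right | (0.580, −0.085) | z ≈ 34 mm | ≈ 30 mm | ≈ 18.5 mm |

I'll close the gripper and head for a point above the left cap.

Emit:
{"name": "step_arm", "arguments": {"targets": [{"dx": 0.02, "dy": -0.02}, {"dx": 0.055, "dy": -0.053}, {"dx": 0.095, "dy": -0.092}, {"dx": 0.135, "dy": -0.13}, {"dx": 0.175, "dy": -0.17}], "gripper": 0, "force": 20}}

```text
invalid input
```

Emit:
{"name": "step_arm", "arguments": {"targets": [{"dx": 0.02, "dy": -0.02, "dz": 0, "rx": 0, "ry": 0, "rz": 0}, {"dx": 0.055, "dy": -0.053, "dz": 0, "rx": 0, "ry": 0, "rz": 0}, {"dx": 0.095, "dy": -0.092, "dz": 0, "rx": 0, "ry": 0, "rz": 0}, {"dx": 0.135, "dy": -0.13, "dz": 0, "rx": 0, "ry": 0, "rz": 0}, {"dx": 0.175, "dy": -0.17, "dz": 0, "rx": 0, "ry": 0, "rz": 0}], "gripper": 0, "force": 20}}

```text
time: 0.72
position: [0.3055, -0.378, 0.2125]
tool_rot: [0.988, 0.153, 0.0, -0.001]
ft_force: [0.2, -0.6, 1.6]
grip_width: 0.0449
```

Emit:
{"name": "step_arm", "arguments": {"targets": [{"dx": 0.042, "dy": -0.04, "dz": 0, "rx": 0, "ry": 0, "rz": 0}, {"dx": 0.084, "dy": -0.08, "dz": 0, "rx": 0, "ry": 0, "rz": 0}, {"dx": 0.126, "dy": -0.12, "dz": 0, "rx": 0, "ry": 0, "rz": 0}, {"dx": 0.168, "dy": -0.16, "dz": 0, "rx": 0, "ry": 0, "rz": 0}, {"dx": 0.21, "dy": -0.2, "dz": 0, "rx": 0, "ry": 0, "rz": 0}]}}

```text
time: 1.35
position: [0.4455, -0.1219, 0.213]
tool_rot: [0.988, 0.153, 0.0, -0.001]
ft_force: [1.1, -0.4, -0.0]
grip_width: 0.0016
```

```bash
cat > to.py <<'E'
import sys,numpy as np; from rig import telemetry
from scipy.spatial.transform import Rotation as R
o=telemetry.get_obs(); x=np.array(list(map(float,sys.argv[1:4])))
r=R.from_quat(o["tool_rot"]); print("tool shift",np.round(r.inv().apply(x-o["position"]),4),"tilt to vertical rotvec(tool,deg)",
 np.round(np.degrees(np.cross([0,0,1],r.inv().apply([0,0,-1]))),2))
print("t",o["time"],"pos",o["position"].round(4),"f",o["ft_force"].round(2),"w",round(o["grip_width"],4))
E
python3 to.py 0.567 0.104 0.125
```

```text
tool shift [ 0.1842 -0.1783  0.0885] tilt to vertical rotvec(tool,deg) [-0.13 -0.03  0.  ]
t 1.35 pos [ 0.4455 -0.1219  0.213 ] f [ 1.08 -0.42 -0.05] w 0.0016
```

Emit:
{"name": "step_arm", "arguments": {"targets": [{"dx": 0.04, "dy": -0.038, "dz": 0, "rx": 0, "ry": 0, "rz": 0}, {"dx": 0.08, "dy": -0.076, "dz": 0, "rx": 0, "ry": 0, "rz": 0}, {"dx": 0.12, "dy": -0.114, "dz": 0, "rx": 0, "ry": 0, "rz": 0}, {"dx": 0.16, "dy": -0.152, "dz": 0, "rx": 0, "ry": 0, "rz": 0}, {"dx": 0.184, "dy": -0.178, "dz": 0.01, "rx": 0, "ry": 0, "rz": 0}]}}

```text
time: 1.98
position: [0.5684, 0.1059, 0.2037]
tool_rot: [0.988, 0.154, 0.001, -0.001]
ft_force: [0.7, -1.3, 0.4]
grip_width: 0.0006
```

```bash
python3 to.py 0.567 0.104 0.112
```

```text
tool shift [-0.0022  0.0015  0.0917] tilt to vertical rotvec(tool,deg) [-0.1  -0.15  0.  ]
t 1.975 pos [0.5684 0.1059 0.2037] f [ 0.75 -1.32  0.37] w 0.0006
```

Emit:
{"name": "step_arm", "arguments": {"targets": [{"dx": -0.002, "dy": 0.0015, "dz": 0.03, "rx": 0, "ry": 0, "rz": 0}, {"dx": -0.002, "dy": 0.0015, "dz": 0.06, "rx": 0, "ry": 0, "rz": 0}, {"dx": -0.002, "dy": 0.0015, "dz": 0.085, "rx": 0, "ry": 0, "rz": 0}, {"dx": -0.002, "dy": 0.0015, "dz": 0.092, "rx": 0, "ry": 0, "rz": 0}, {"dx": -0.002, "dy": 0.0015, "dz": 0.092, "rx": 0, "ry": 0, "rz": 0}]}}

```text
time: 2.6
position: [0.5671, 0.104, 0.1115]
tool_rot: [0.988, 0.154, 0.001, -0.001]
ft_force: [-1.0, -0.5, 0.7]
grip_width: 0.0005
```

```bash
python3 to.py 0.567 0.104 0.090
python3 - <<'E'
from rig import viewer; import cv2,numpy as np; from crop import crop
a=viewer.camera("scene")["img"]; b=viewer.camera("top")["img"]
crop(a,270,180,70,95,6,"pics/sA.png"); crop(b,195,160,120,100,6,"pics/tA.png")
E
```

```text
tool shift [-0.0001  0.0001  0.0215] tilt to vertical rotvec(tool,deg) [-0.11 -0.11  0.  ]
t 2.6 pos [0.5671 0.104  0.1115] f [-1.02 -0.53  0.73] w 0.0005
```

View pics/sA.png

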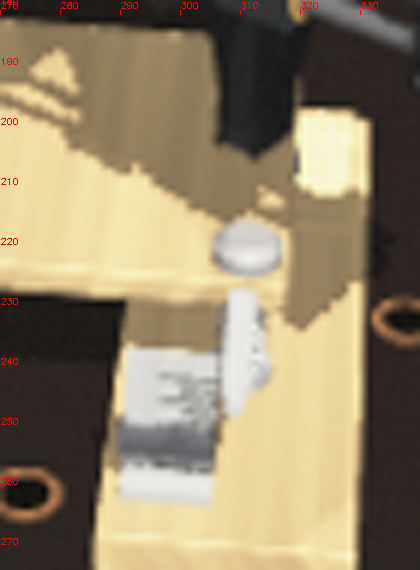

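View pics/tA.png

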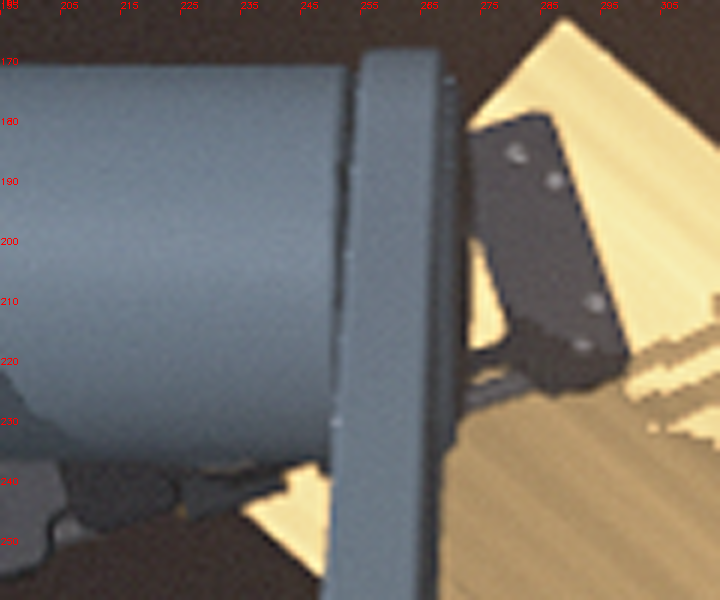

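In the scene view the closed fingertips are at (311,205), directly above the left cap at (311,221). The top view is blocked by the arm. I'll lower slowly to make contact.

Emit:
{"name": "step_arm", "arguments": {"targets": [{"dx": 0, "dy": 0, "dz": 0.004, "rx": 0, "ry": 0, "rz": 0}, {"dx": 0, "dy": 0, "dz": 0.009, "rx": 0, "ry": 0, "rz": 0}, {"dx": 0, "dy": 0, "dz": 0.014, "rx": 0, "ry": 0, "rz": 0}, {"dx": 0, "dy": 0, "dz": 0.018, "rx": 0, "ry": 0, "rz": 0}, {"dx": 0, "dy": 0, "dz": 0.018, "rx": 0, "ry": 0, "rz": 0}]}}

```text
time: 3.32
position: [0.5676, 0.1041, 0.0941]
tool_rot: [0.988, 0.154, 0.002, -0.001]
ft_force: [1.4, 0.1, -0.2]
grip_width: 0.0002
```

```bash
python3 to.py 0.567 0.104 0.084
python3 - <<'E'
from rig import viewer; import cv2,numpy as np; from crop import crop
a=viewer.camera("scene")["img"]
crop(a,270,180,70,95,6,"pics/sB.png")
E
```

```text
tool shift [-0.0007 -0.0001  0.0101] tilt to vertical rotvec(tool,deg) [-0.09 -0.19  0.  ]
t 3.325 pos [0.5676 0.1041 0.0941] f [ 1.36  0.11 -0.23] w 0.0002
```

View pics/sB.png

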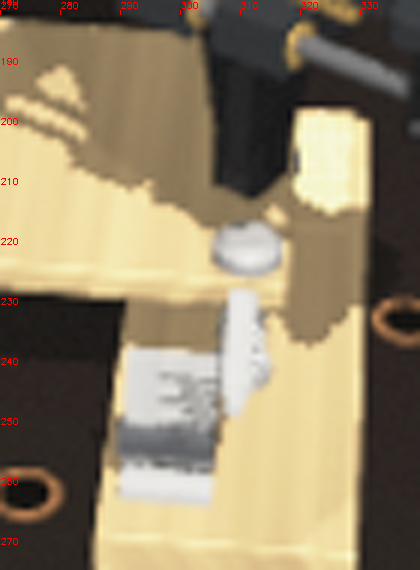

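Run:
```python
from rig import viewer; import cv2,numpy as np; from h import *
import pickle
c=pickle.load(open("c0.pkl","rb"))["scene"]
for z in (.065,.075,.08,.09,.094): print(z,proj(c,(.5676,.1041,z)))
d=viewer.camera("scene")
for u,v in [(308,209),(311,210),(313,208),(311,206),(311,219),(311,221),(308,205)]: print(u,v,dep(d,(u,v),0).round(4))
```

```text
0.065 [310.13183327 223.7724732 ]
0.075 [310.38350384 220.02521385]
0.08 [310.51028276 218.13650577]
0.09 [310.76574867 214.32856775]
0.094 [310.86865336 212.79389288]
308 209 [0.5769 0.105  0.1079]
311 210 [0.5753 0.1129 0.1094]
313 208 [0.5714 0.1144 0.1138]
311 206 [0.5761 0.113  0.1199]
311 219 [0.569  0.1076 0.0804]
311 221 [0.5746 0.1145 0.0816]
308 205 [0.5773 0.1046 0.1181]
```

Run:
```python
from rig import viewer,telemetry; import cv2,numpy as np; from h import *
from crop import crop
d=viewer.camera("scene"); crop(d["img"],285,165,55,70,8,"pics/sC.png")
for v in range(206,222): print(v,[(u,int(d["img"][v,u].mean()),*(1000*dep(d,(u,v),0)).round(0).astype(int)) for u in (306,309,311,313,316)])
print(telemetry.get_obs()["position"])
```

```text
206 [(306, 32, np.int64(580), np.int64(102), np.int64(115)), (309, 38, np.int64(577), np.int64(108), np.int64(117)), (311, 31, np.int64(576), np.int64(113), np.int64(120)), (313, 31, np.int64(573), np.int64(116), np.int64(121)), (316, 28, np.int64(561), np.int64(111), np.int64(113))]
207 [(306, 32, np.int64(582), np.int64(104), np.int64(114)), (309, 38, np.int64(578), np.int64(109), np.int64(116)), (311, 33, np.int64(578), np.int64(115), np.int64(119)), (313, 31, np.int64(572), np.int64(114), np.int64(117)), (316, 26, np.int64(558), np.int64(109), np.int64(108))]
208 [(306, 33, np.int64(579), np.int64(101), np.int64(109)), (309, 41, np.int64(575), np.int64(106), np.int64(111)), (311, 37, np.int64(577), np.int64(114), np.int64(116)), (313, 31, np.int64(570), np.int64(113), np.int64(112)), (316, 25, np.int64(559), np.int64(110), np.int64(107))]
209 [(306, 33, np.int64(580), np.int64(102), np.int64(108)), (309, 45, np.int64(576), np.int64(107), np.int64(109)), (311, 36, np.int64(575), np.int64(113), np.int64(112)), (313, 32, np.int64(571), np.int64(115), np.int64(111)), (316, 55, np.int
[... 2758 characters left out ...]
t64(565), np.int64(110), np.int64(80)), (316, 159, np.int64(557), np.int64(110), np.int64(77))]
220 [(306, 180, np.int64(577), np.int64(101), np.int64(77)), (309, 205, np.int64(575), np.int64(108), np.int64(80)), (311, 204, np.int64(570), np.int64(109), np.int64(79)), (313, 205, np.int64(567), np.int64(112), np.int64(79)), (316, 188, np.int64(560), np.int64(113), np.int64(77))]
221 [(306, 186, np.int64(580), np.int64(104), np.int64(77)), (309, 218, np.int64(575), np.int64(109), np.int64(78)), (311, 221, np.int64(573), np.int64(112), np.int64(80)), (313, 222, np.int64(569), np.int64(115), np.int64(80)), (316, 197, np.int64(562), np.int64(116), np.int64(77))]
[0.56812944 0.10407206 0.09465006]
```

View pics/sC.png

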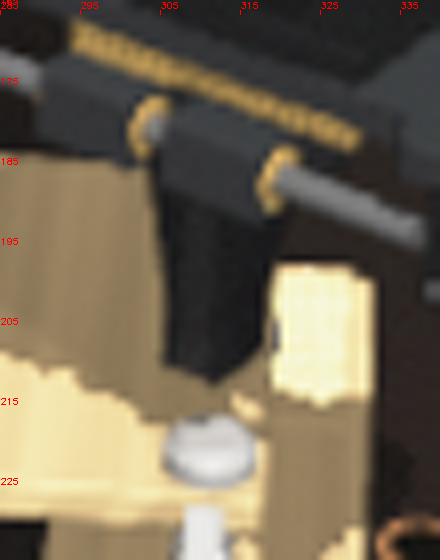

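The lowest finger corner is at (311,212), which depth puts at z ≈ 0.105. The fingertips are therefore still about 20 mm above the cap, although the reported TCP plus `tip_reach` would put them in contact. I'll rely on the camera here, go down in small steps and look after each one.

Emit:
{"name": "step_arm", "arguments": {"targets": [{"dx": -0.001, "dy": 0, "dz": 0.003, "rx": 0, "ry": 0, "rz": 0}, {"dx": -0.001, "dy": 0, "dz": 0.006, "rx": 0, "ry": 0, "rz": 0}, {"dx": -0.001, "dy": 0, "dz": 0.01, "rx": 0, "ry": 0, "rz": 0}, {"dx": -0.001, "dy": 0, "dz": 0.01, "rx": 0, "ry": 0, "rz": 0}, {"dx": -0.001, "dy": 0, "dz": 0.01, "rx": 0, "ry": 0, "rz": 0}]}}

```text
time: 4.1
position: [0.5672, 0.1038, 0.0846]
tool_rot: [0.988, 0.154, 0.002, -0.001]
ft_force: [0.6, -0.2, 0.5]
grip_width: 0.0005
```

```bash
cat > look.py <<'E'
import sys; from rig import viewer,telemetry; import numpy as np; from crop import crop
n=sys.argv[1]; b=list(map(int,sys.argv[2:7])); d=viewer.camera("scene"); crop(d["img"],*b,f"pics/{n}.png")
import pickle; pickle.dump(d,open("last.pkl","wb"))
o=[telemetry.get_obs()]
print(o[0]["time"],o[0]["position"].round(4),o[0]["ft_force"].round(2),o[0]["joint_torque"].round(2))
E
python3 look.py sD 270 180 70 95 6
python3 - <<'E'
import pickle;from h import *
c=pickle.load(open("last.pkl","rb"))
for v in range(205,222): print(v,[(u,int(c["img"][v,u].mean()),int(1000*dep(c,(u,v),0)[2])) for u in (309,311,313)])
E
```

```text
4.15 [0.5673 0.1038 0.0847] [-0.39  0.73  0.47] [ -0.   -43.02 -11.96   0.05  -0.07   0.  ]
205 [(309, 38, 118), (311, 33, 121), (313, 28, 122)]
206 [(309, 38, 115), (311, 31, 116), (313, 27, 121)]
207 [(309, 39, 113), (311, 32, 117), (313, 29, 117)]
208 [(309, 37, 110), (311, 31, 116), (313, 30, 113)]
209 [(309, 37, 106), (311, 28, 110), (313, 29, 110)]
210 [(309, 38, 107), (311, 32, 109), (313, 32, 107)]
211 [(309, 38, 105), (311, 35, 107), (313, 31, 105)]
212 [(309, 39, 103), (311, 35, 104), (313, 33, 102)]
213 [(309, 44, 98), (311, 35, 101), (313, 32, 102)]
214 [(309, 46, 98), (311, 36, 99), (313, 32, 97)]
215 [(309, 68, 94), (311, 33, 97), (313, 57, 93)]
216 [(309, 105, 71), (311, 44, 94), (313, 96, 71)]
217 [(309, 118, 80), (311, 99, 79), (313, 164, 79)]
218 [(309, 119, 79), (311, 118, 80), (313, 201, 81)]
219 [(309, 181, 81), (311, 167, 79), (313, 207, 79)]
220 [(309, 205, 79), (311, 199, 80), (313, 205, 80)]
221 [(309, 217, 78), (311, 221, 79), (313, 222, 78)]
```

View pics/sD.png

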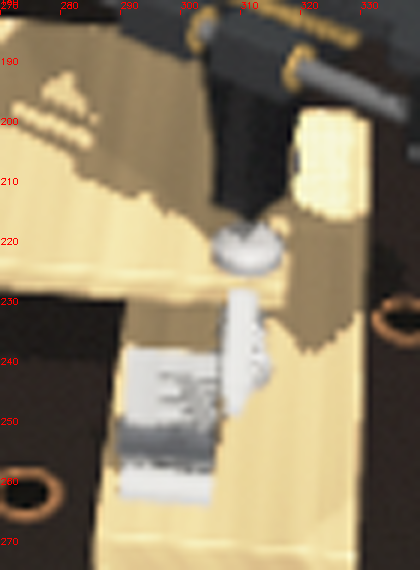

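The fingertip is now at (311,216), z ≈ 0.094. The tips sit about 9 mm above the reported TCP height, and the pointer hasn't moved. I expect contact at TCP z ≈ 0.071.

Emit:
{"name": "step_arm", "arguments": {"targets": [{"dx": 0, "dy": 0, "dz": 0.004, "rx": 0, "ry": 0, "rz": 0}, {"dx": 0, "dy": 0, "dz": 0.008, "rx": 0, "ry": 0, "rz": 0}, {"dx": 0, "dy": 0, "dz": 0.012, "rx": 0, "ry": 0, "rz": 0}, {"dx": 0, "dy": 0, "dz": 0.016, "rx": 0, "ry": 0, "rz": 0}, {"dx": 0, "dy": 0, "dz": 0.016, "rx": 0, "ry": 0, "rz": 0}]}}

```text
time: 4.78
position: [0.5674, 0.1039, 0.0684]
tool_rot: [0.988, 0.154, 0.002, -0.001]
ft_force: [0.3, 0.8, 1.0]
grip_width: 0.0003
```

```bash
python3 look.py sE 270 180 70 95 6
python3 - <<'E'
import pickle;from h import *
c=pickle.load(open("last.pkl","rb"))
for v in range(211,226): print(v,[(u,int(c["img"][v,u].mean()),int(1000*dep(c,(u,v),0)[2])) for u in (309,311,313)])
E
```

```text
4.825 [0.5674 0.1039 0.0686] [-0.46  0.49  1.29] [ -0.13 -42.83 -11.1    0.    -0.08  -0.  ]
211 [(309, 39, 102), (311, 31, 109), (313, 29, 109)]
212 [(309, 39, 102), (311, 29, 107), (313, 32, 104)]
213 [(309, 38, 100), (311, 31, 102), (313, 31, 102)]
214 [(309, 37, 96), (311, 31, 97), (313, 30, 96)]
215 [(309, 39, 92), (311, 27, 96), (313, 30, 94)]
216 [(309, 37, 92), (311, 30, 94), (313, 30, 90)]
217 [(309, 39, 88), (311, 32, 92), (313, 31, 90)]
218 [(309, 38, 85), (311, 34, 91), (313, 32, 85)]
219 [(309, 41, 83), (311, 32, 87), (313, 33, 83)]
220 [(309, 46, 79), (311, 35, 82), (313, 30, 82)]
221 [(309, 72, 76), (311, 36, 84), (313, 86, 78)]
222 [(309, 194, 78), (311, 35, 80), (313, 188, 77)]
223 [(309, 226, 74), (311, 201, 74), (313, 225, 74)]
  return _methods._mean(a, axis=axis, dtype=dtype,
  ret = ret.dtype.type(ret / rcount)
Traceback (most recent call last):
ValueError: cannot convert float NaN to integer
```

View pics/sE.png

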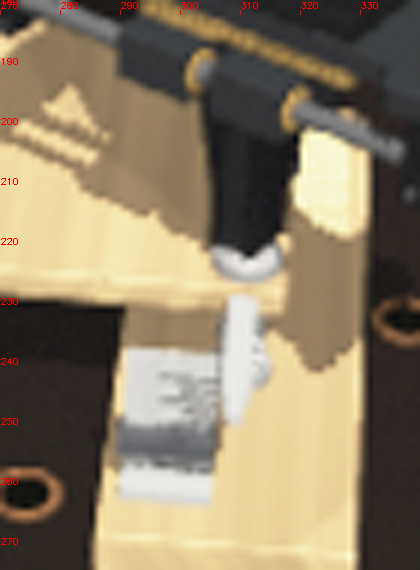

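The pointer has started to move: its tip is at v≈250, up from 248.5, with about 1 N on the tool. I'll press 10 mm further.

Emit:
{"name": "step_arm", "arguments": {"targets": [{"dx": 0, "dy": 0, "dz": 0.003, "rx": 0, "ry": 0, "rz": 0}, {"dx": 0, "dy": 0, "dz": 0.006, "rx": 0, "ry": 0, "rz": 0}, {"dx": 0, "dy": 0, "dz": 0.009, "rx": 0, "ry": 0, "rz": 0}, {"dx": 0, "dy": 0, "dz": 0.01, "rx": 0, "ry": 0, "rz": 0}, {"dx": 0, "dy": 0, "dz": 0.01, "rx": 0, "ry": 0, "rz": 0}]}}

```text
time: 5.45
position: [0.568, 0.1041, 0.0588]
tool_rot: [0.988, 0.154, 0.003, -0.001]
ft_force: [1.3, 2.0, 4.6]
grip_width: 0.0006
```

```bash
python3 look.py sF 270 200 70 75 8
python3 - <<'E'
import pickle;from h import *
c=pickle.load(open("last.pkl","rb")); c0=pickle.load(open("c0.pkl","rb"))["scene"]
for z in (64,50,45,40,37,34,30,27): print(z,proj(c,(.6183,.1637,z/1000)).round(1))
for q in (c0,c): print([int(q["img"][v,308].mean()) for v in range(244,266)])
for v in range(240,262): print(v,[(u,int(c["img"][v,u].mean()),round(1000*dep(c,(u,v),0)[2],0)) for u in (307,308,309,310)])
E
```

```text
5.5 [0.568  0.1041 0.0589] [0.96 1.96 4.81] [-1.070e+00 -4.098e+01 -9.470e+00 -3.900e-01  1.800e-01 -1.000e-02]
64 [308.6 247.1]
50 [308.3 252.5]
45 [308.1 254.3]
40 [308.  256.2]
37 [307.9 257.3]
34 [307.9 258.4]
30 [307.8 259.9]
27 [307.7 261. ]
[230, 230, 228, 223, 217, 201, 202, 206, 206, 206, 206, 207, 206, 205, 206, 205, 206, 205, 205, 205, 204, 204]
[237, 237, 237, 236, 236, 236, 233, 233, 236, 236, 224, 206, 196, 203, 205, 206, 205, 205, 205, 205, 205, 205]
240 [(307, 207, np.float64(54.0)), (308, 233, np.float64(50.0)), (309, 236, np.float64(53.0)), (310, 235, np.float64(52.0))]
241 [(307, 217, np.float64(54.0)), (308, 235, np.float64(52.0)), (309, 236, np.float64(52.0)), (310, 235, np.float64(51.0))]
242 [(307, 222, np.float64(50.0)), (308, 236, np.float64(51.0)), (309, 236, np.float64(51.0)), (310, 235, np.float64(53.0))]
243 [(307, 222, np.float64(53.0)), (308, 237, np.float64(52.0)), (309, 236, np.float64(51.0)), (310, 234, np.float64(50.0))]
244 [(307, 225, np.float64(52.0)), (308, 237, np.float64(51.0)), (309, 236, np.float64(51.0)), (310, 235, np.float64(52.0))]
245 [
[... 1381 characters left out ...]
34, np.float64(16.0)), (308, 196, np.float64(17.0)), (309, 204, np.float64(20.0)), (310, 202, np.float64(18.0))]
257 [(307, 176, np.float64(19.0)), (308, 203, np.float64(20.0)), (309, 203, np.float64(18.0)), (310, 202, np.float64(19.0))]
258 [(307, 192, np.float64(18.0)), (308, 205, np.float64(16.0)), (309, 203, np.float64(19.0)), (310, 201, np.float64(17.0))]
259 [(307, 193, np.float64(19.0)), (308, 206, np.float64(18.0)), (309, 202, np.float64(18.0)), (310, 201, np.float64(19.0))]
260 [(307, 192, np.float64(17.0)), (308, 205, np.float64(18.0)), (309, 202, np.float64(15.0)), (310, 201, np.float64(19.0))]
261 [(307, 203, np.float64(19.0)), (308, 205, np.float64(17.0)), (309, 202, np.float64(17.0)), (310, 200, np.float64(19.0))]
  return _methods._mean(a, axis=axis, dtype=dtype,
  ret = ret.dtype.type(ret / rcount)
```

View pics/sF.png

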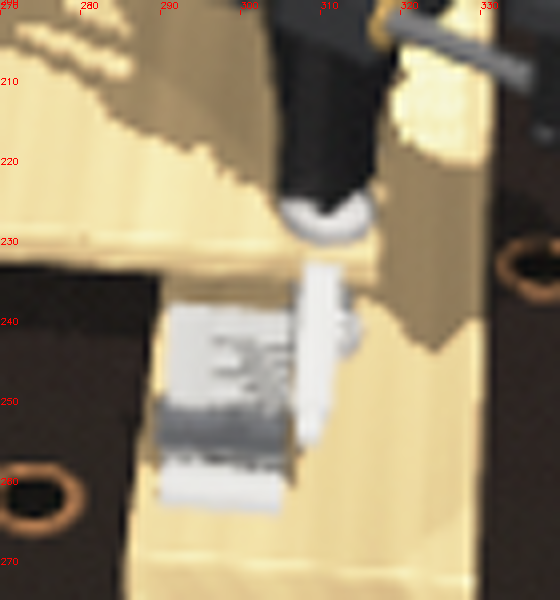

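The pointer tip edge is at (308,255), down 6.5 px or about 17.5 mm, so z ≈ 46 mm. The clip middle is at about 36.5 mm, so the cap needs about 6 mm more.

Emit:
{"name": "step_arm", "arguments": {"targets": [{"dx": 0, "dy": 0, "dz": 0.002, "rx": 0, "ry": 0, "rz": 0}, {"dx": 0, "dy": 0, "dz": 0.004, "rx": 0, "ry": 0, "rz": 0}, {"dx": 0, "dy": 0, "dz": 0.006, "rx": 0, "ry": 0, "rz": 0}, {"dx": 0, "dy": 0, "dz": 0.006, "rx": 0, "ry": 0, "rz": 0}, {"dx": 0, "dy": 0, "dz": 0.006, "rx": 0, "ry": 0, "rz": 0}]}}

```text
time: 6.12
position: [0.5682, 0.1041, 0.0533]
tool_rot: [0.988, 0.154, 0.003, -0.001]
ft_force: [-0.1, 1.7, 6.9]
grip_width: 0.0006
```

```bash
python3 look.py sG 270 200 70 75 8
python3 - <<'E'
import pickle;from h import *
c=pickle.load(open("last.pkl","rb"))
for v in range(246,264): print(v,[(u,int(c["img"][v,u].mean()),round(1000*dep(c,(u,v),0)[2],0)) for u in (297,300,303,307,308,309)])
E
```

```text
6.175 [0.5682 0.104  0.0533] [0.17 1.4  6.33] [-8.200e-01 -4.023e+01 -9.450e+00 -2.600e-01 -8.000e-02 -1.000e-02]
246 [(297, 175, np.float64(54.0)), (300, 157, np.float64(54.0)), (303, 175, np.float64(55.0)), (307, 226, np.float64(44.0)), (308, 238, np.float64(44.0)), (309, 237, np.float64(46.0))]
247 [(297, 201, np.float64(50.0)), (300, 199, np.float64(52.0)), (303, 174, np.float64(51.0)), (307, 229, np.float64(45.0)), (308, 238, np.float64(46.0)), (309, 237, np.float64(46.0))]
248 [(297, 219, np.float64(47.0)), (300, 181, np.float64(50.0)), (303, 173, np.float64(48.0)), (307, 230, np.float64(46.0)), (308, 238, np.float64(44.0)), (309, 237, np.float64(44.0))]
249 [(297, 219, np.float64(46.0)), (300, 201, np.float64(47.0)), (303, 172, np.float64(46.0)), (307, 230, np.float64(45.0)), (308, 238, np.float64(45.0)), (309, 237, np.float64(44.0))]
250 [(297, 187, np.float64(44.0)), (300, 163, np.float64(46.0)), (303, 165, np.float64(44.0)), (307, 233, np.float64(42.0)), (308, 238, np.float64(43.0)), (309, 237, np.float64(42.0))]
251 [(297, 135, np.float64(43.0)), (300, 129, np.float64(40.0
[... 1642 characters left out ...]
, 232, np.float64(22.0)), (303, 231, np.float64(23.0)), (307, 151, np.float64(17.0)), (308, 196, np.float64(17.0)), (309, 202, np.float64(18.0))]
261 [(297, 231, np.float64(23.0)), (300, 231, np.float64(23.0)), (303, 232, np.float64(24.0)), (307, 145, np.float64(18.0)), (308, 192, np.float64(18.0)), (309, 202, np.float64(17.0))]
262 [(297, 221, np.float64(22.0)), (300, 223, np.float64(22.0)), (303, 227, np.float64(23.0)), (307, 196, np.float64(18.0)), (308, 201, np.float64(18.0)), (309, 203, np.float64(17.0))]
263 [(297, 214, np.float64(18.0)), (300, 216, np.float64(19.0)), (303, 218, np.float64(19.0)), (307, 206, np.float64(18.0)), (308, 204, np.float64(17.0)), (309, 201, np.float64(17.0))]
```

View pics/sG.png

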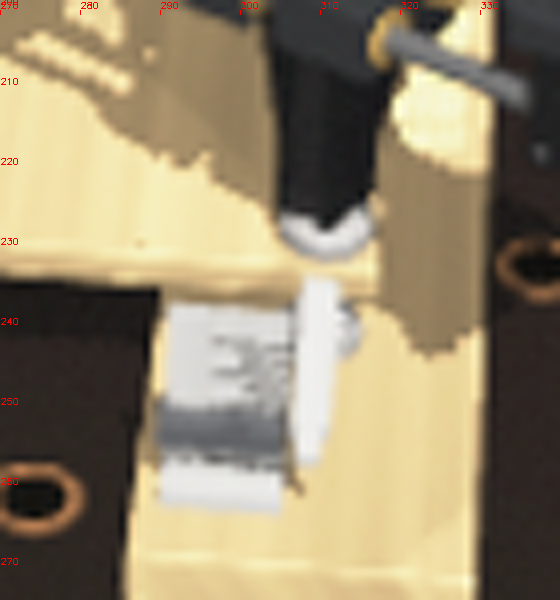

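The tip edge is now at (308,257.5), beside the lower part of the dark clip band. Pointer-top depth is about 40 mm, so the tip middle is roughly 37.5–39 mm against a clip middle near 36.5 mm. I'll add 1 mm and hold.

Emit:
{"name": "step_arm", "arguments": {"targets": [{"dx": 0, "dy": 0, "dz": 0.001, "rx": 0, "ry": 0, "rz": 0}, {"dx": 0, "dy": 0, "dz": 0.0012, "rx": 0, "ry": 0, "rz": 0}, {"dx": 0, "dy": 0, "dz": 0.0012, "rx": 0, "ry": 0, "rz": 0}, {"dx": 0, "dy": 0, "dz": 0.0012, "rx": 0, "ry": 0, "rz": 0}, {"dx": 0, "dy": 0, "dz": 0.0012, "rx": 0, "ry": 0, "rz": 0}]}}

```text
time: 6.8
position: [0.5682, 0.104, 0.0526]
tool_rot: [0.988, 0.154, 0.003, -0.001]
ft_force: [-0.6, 1.5, 7.0]
grip_width: 0.0006
```

```bash
python3 look.py sH 270 200 70 75 8
python3 - <<'E'
import pickle;from h import *
from scipy import stats
c=pickle.load(open("last.pkl","rb"));c0=pickle.load(open("c0.pkl","rb"))["scene"]
piv=np.array([.4788,.0036])
for q,vr in ((c0,(231,247)),(c,(238,257))):
    r=[];z=[]
    for v in range(*vr):
        for u in (308,309):
            X=dep(q,(u,v),0); 
            if np.isfinite(X[2]) and X[2]>.03: r.append(np.linalg.norm(X[:2]-piv));z.append(X[2])
    l=stats.linregress(r,z); print("slope",l.slope,l.stderr,"top z at 210mm",l.intercept+.21*l.slope,"rmax",max(r))
# clip: scene points
P=[dep(c,(u,v),0) for v in range(251,257) for u in range(291,304) if c["img"][v,u].mean()<125]
P=np.array(P);P=P[np.isfinite(P[:,2])];print(np.sort(P[:,2]*1000).round(0))
print([int(c["img"][v,308].mean()) for v in range(254,262)])
E
```

```text
6.85 [0.5682 0.104  0.0526] [0.12 1.18 6.94] [-7.900e-01 -4.016e+01 -9.500e+00 -2.400e-01 -1.300e-01 -1.000e-02]
slope 0.007152267042353116 0.012391192289523793 top z at 210mm 0.0667992520344383 rmax 0.21341281815339924
slope -0.15632227223498935 0.019557884047613404 top z at 210mm 0.03983615330706016 rmax 0.21108688311312093
[26. 26. 28. 31. 32. 32. 33. 33. 33. 33. 33. 33. 35. 35. 35. 35. 36. 36.
 36. 36. 36. 37. 37. 37. 37. 37. 37. 37. 38. 38. 38. 38. 38. 38. 38. 39.
 39. 40. 40. 40. 40. 40. 41. 41. 41. 41. 41. 42. 42. 42. 42. 42. 43. 43.
 43. 43. 43. 43. 43.]
[237, 238, 237, 224, 208, 196, 192, 191]
```

View pics/sH.png

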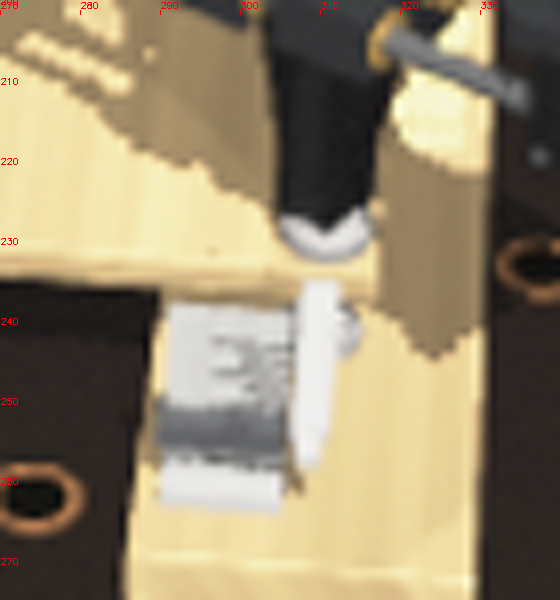

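The pointer top fit at the tip went from 66.8 mm to about 39.3 mm, a drop of roughly 27.3 mm. That puts the tip middle at about 36.7 mm, and the clip spans about 32–42 mm in the same view, so the pointer is level. I'll hold.

Emit:
{"name": "step_arm", "arguments": {"targets": [{"dx": 0, "dy": 0, "dz": 0, "rx": 0, "ry": 0, "rz": 0}, {"dx": 0, "dy": 0, "dz": 0, "rx": 0, "ry": 0, "rz": 0}, {"dx": 0, "dy": 0, "dz": 0, "rx": 0, "ry": 0, "rz": 0}, {"dx": 0, "dy": 0, "dz": 0, "rx": 0, "ry": 0, "rz": 0}, {"dx": 0, "dy": 0, "dz": 0, "rx": 0, "ry": 0, "rz": 0}]}}

```text
time: 7.48
position: [0.5683, 0.104, 0.053]
tool_rot: [0.988, 0.154, 0.003, -0.001]
ft_force: [0.6, 0.8, 6.4]
grip_width: 0.0005
```

Emit:
{"name": "step_arm", "arguments": {"targets": [{"dx": 0, "dy": 0, "dz": 0, "rx": 0, "ry": 0, "rz": 0}, {"dx": 0, "dy": 0, "dz": 0, "rx": 0, "ry": 0, "rz": 0}, {"dx": 0, "dy": 0, "dz": 0, "rx": 0, "ry": 0, "rz": 0}, {"dx": 0, "dy": 0, "dz": 0, "rx": 0, "ry": 0, "rz": 0}, {"dx": 0, "dy": 0, "dz": 0, "rx": 0, "ry": 0, "rz": 0}]}}

```text
time: 8.1
position: [0.5683, 0.104, 0.0535]
tool_rot: [0.988, 0.154, 0.003, -0.001]
ft_force: [-0.2, 2.0, 6.9]
grip_width: 0.0004
```

Emit:
{"name": "step_arm", "arguments": {"targets": [{"dx": 0, "dy": 0, "dz": -0.006, "rx": 0, "ry": 0, "rz": 0}, {"dx": 0, "dy": 0, "dz": -0.012, "rx": 0, "ry": 0, "rz": 0}, {"dx": 0, "dy": 0, "dz": -0.018, "rx": 0, "ry": 0, "rz": 0}, {"dx": 0, "dy": 0, "dz": -0.035, "rx": 0, "ry": 0, "rz": 0}, {"dx": 0, "dy": 0, "dz": -0.055, "rx": 0, "ry": 0, "rz": 0}]}}

```text
time: 8.72
position: [0.5673, 0.1036, 0.109]
tool_rot: [0.988, 0.154, 0.003, -0.001]
ft_force: [-0.3, 0.0, 0.3]
grip_width: 0.0
```

```bash
python3 look.py sI 200 165 130 105 6; python3 to.py 0.580 -0.085 0.11
```

```text
8.775 [0.5694 0.1037 0.1119] [ 0.6  -0.03  0.76] [-2.500e-01 -3.666e+01 -1.059e+01  3.000e-02  1.700e-01 -0.000e+00]
tool shift [-0.0475  0.1829  0.0016] tilt to vertical rotvec(tool,deg) [ 0.07 -0.61  0.  ]
t 8.775 pos [0.5694 0.1037 0.1119] f [ 0.6  -0.03  0.76] w 0.0005
```

View pics/sI.png

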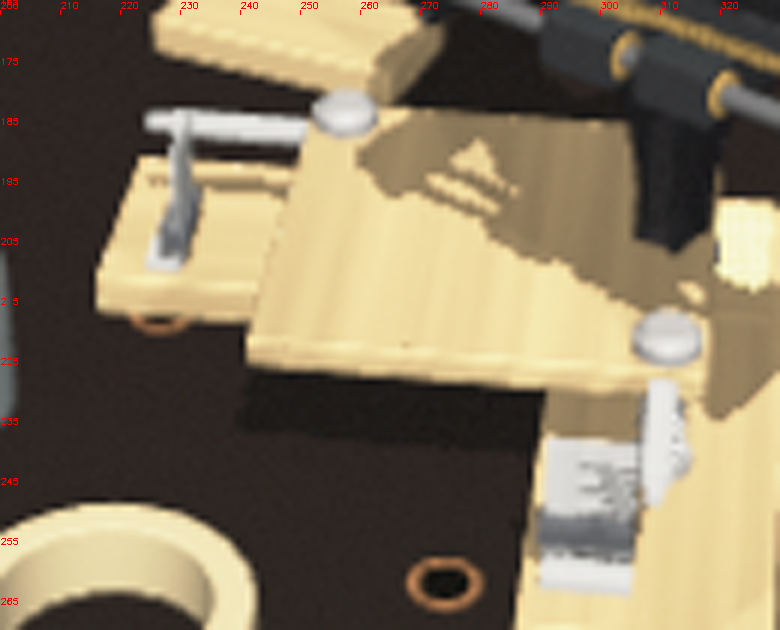

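The left corner is back up: its pointer tip is at (309,248), as at the start. Next is the right cap.

Emit:
{"name": "step_arm", "arguments": {"targets": [{"dx": -0.008, "dy": 0.03, "dz": 0, "rx": 0, "ry": 0, "rz": 0}, {"dx": -0.02, "dy": 0.075, "dz": 0, "rx": 0, "ry": 0, "rz": 0}, {"dx": -0.032, "dy": 0.122, "dz": 0, "rx": 0, "ry": 0, "rz": 0}, {"dx": -0.043, "dy": 0.166, "dz": 0, "rx": 0, "ry": 0, "rz": 0}, {"dx": -0.0475, "dy": 0.183, "dz": 0, "rx": 0, "ry": 0, "rz": 0}]}}

```text
time: 9.4
position: [0.5803, -0.0878, 0.1119]
tool_rot: [0.988, 0.153, 0.006, 0.0]
ft_force: [0.6, -0.4, -0.8]
grip_width: 0.0003
```

```bash
python3 to.py 0.580 -0.085 0.076
```

```text
tool shift [ 0.0002 -0.0028  0.0359] tilt to vertical rotvec(tool,deg) [ 0.12 -0.64  0.  ]
t 9.4 pos [ 0.5803 -0.0878  0.1119] f [ 0.57 -0.43 -0.76] w 0.0003
```

Emit:
{"name": "step_arm", "arguments": {"targets": [{"dx": 0, "dy": -0.0028, "dz": 0.008, "rx": 0, "ry": -0.6, "rz": 0}, {"dx": 0, "dy": -0.0028, "dz": 0.017, "rx": 0, "ry": -0.6, "rz": 0}, {"dx": 0, "dy": -0.0028, "dz": 0.026, "rx": 0, "ry": -0.6, "rz": 0}, {"dx": 0, "dy": -0.0028, "dz": 0.034, "rx": 0, "ry": -0.6, "rz": 0}, {"dx": 0, "dy": -0.0028, "dz": 0.035, "rx": 0, "ry": -0.6, "rz": 0}]}}

```text
time: 10.02
position: [0.5792, -0.0842, 0.0759]
tool_rot: [0.988, 0.154, -0.0, 0.001]
ft_force: [0.8, 0.5, -0.2]
grip_width: 0.0007
```

```bash
python3 look.py sJ 205 140 90 75 8; python3 to.py 0.580 -0.085 0.06
```

```text
10.075 [ 0.5795 -0.0845  0.0762] [0.34 0.1  0.06] [  0.09 -43.96 -11.88   0.06  -0.05   0.  ]
tool shift [0.0003 0.0006 0.0162] tilt to vertical rotvec(tool,deg) [ 0.08  0.02 -0.  ]
t 10.075 pos [ 0.5795 -0.0845  0.0762] f [0.34 0.1  0.06] w 0.0
```

View pics/sJ.png

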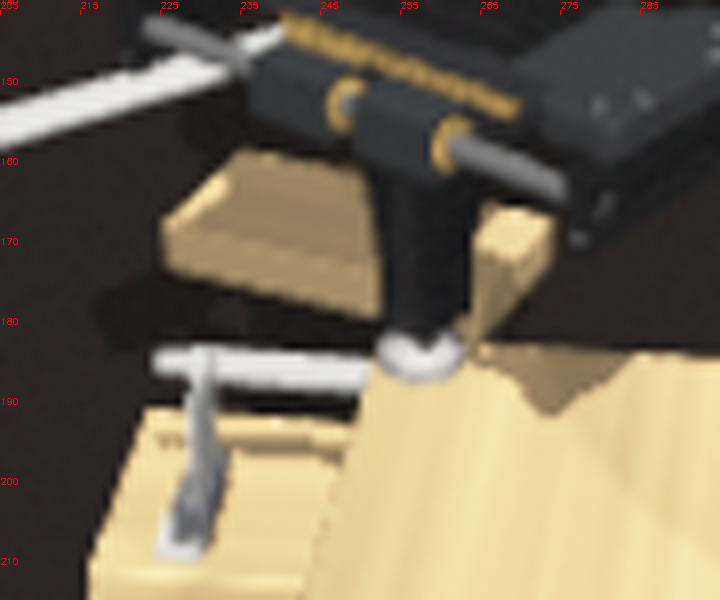

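The fingertips sit over the right cap at (258,183), the pointer is still at rest, and the force is about 0. I'll press to TCP z ≈ 0.060, an expected 10 mm of cap travel.

Emit:
{"name": "step_arm", "arguments": {"targets": [{"dx": 0, "dy": 0, "dz": 0.004, "rx": 0, "ry": 0, "rz": 0}, {"dx": 0, "dy": 0, "dz": 0.008, "rx": 0, "ry": 0, "rz": 0}, {"dx": 0, "dy": 0, "dz": 0.012, "rx": 0, "ry": 0, "rz": 0}, {"dx": 0, "dy": 0, "dz": 0.016, "rx": 0, "ry": 0, "rz": 0}, {"dx": 0, "dy": 0, "dz": 0.016, "rx": 0, "ry": 0, "rz": 0}]}}

```text
time: 10.7
position: [0.5803, -0.085, 0.0605]
tool_rot: [0.988, 0.153, 0.001, 0.001]
ft_force: [1.5, -1.1, 5.0]
grip_width: 0.0005
```

```bash
cat > rp.py <<'E'
import pickle;from h import *
from scipy import stats
c=pickle.load(open("last.pkl","rb"));c0=pickle.load(open("c0.pkl","rb"))["scene"]
piv=np.array([.4788,.0036]); 
for q in (c0,c):
    r=[];z=[];uv=[]
    for v in range(180,206):
        for u in range(222,248):
            b=q["img"][v,u].astype(int)
            if b.mean()<215 or np.ptp(b)>22: continue
            X=dep(q,(u,v),0)
            a=(X[:2]-piv)@np.array([.755,-.655]); 
            e=X[:2]-piv; th=np.degrees(np.arctan2(e[1],e[0]))
            if np.isfinite(X[2]) and X[2]>.028 and a>.15: r.append(np.hypot(*e));z.append(X[2]);uv.append((u,v,th))
    r=np.array(r);z=np.array(z);uv=np.array(uv)
    th=np.median(uv[:,2]); k=abs(uv[:,2]-th)<2.2
    l=stats.linregress(r[k],z[k]); k2=k.copy();k2[k]=abs(z[k]-l.intercept-l.slope*r[k])<.004; l=stats.linregress(r[k2],z[k2])
    print(k2.sum(),"th",th,"slope",l.slope,l.stderr,"top z at 215",l.intercept+.215*l.slope,"rmax",r.max(),"v at tip",uv[:,0].min())
E
python3 look.py sK 205 155 75 60 10; python3 rp.py
```

```text
10.75 [ 0.5803 -0.085   0.0606] [ 1.7  -1.02  3.91] [  0.48 -41.76  -9.55   0.18   0.38   0.  ]
44 th -39.91971428176125 slope 0.008881605270938559 0.016702610840687956 top z at 215 0.06597965046355761 rmax 0.21006843314429288 v at tip 226.0
46 th -40.05973392312772 slope -0.08782800445031534 0.02281764484352612 top z at 215 0.04971211409133262 rmax 0.21088214641431102 v at tip 226.0
```

View pics/sK.png

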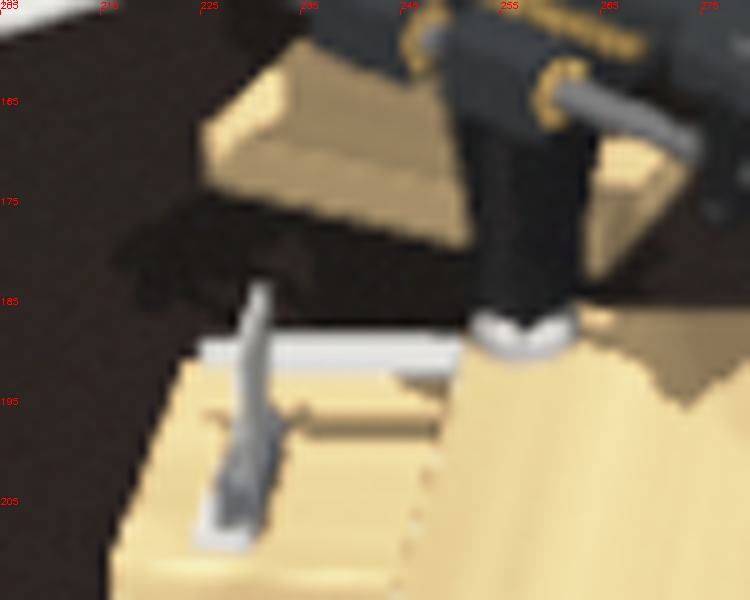

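The right pointer has dropped about 16 mm, with its tip at (225,190). Roughly 13 mm of pointer drop is left, so about 8 mm at the cap. I'll go 7 mm first.

Emit:
{"name": "step_arm", "arguments": {"targets": [{"dx": 0, "dy": 0, "dz": 0.002, "rx": 0, "ry": 0, "rz": 0}, {"dx": 0, "dy": 0, "dz": 0.004, "rx": 0, "ry": 0, "rz": 0}, {"dx": 0, "dy": 0, "dz": 0.006, "rx": 0, "ry": 0, "rz": 0}, {"dx": 0, "dy": 0, "dz": 0.007, "rx": 0, "ry": 0, "rz": 0}, {"dx": 0, "dy": 0, "dz": 0.007, "rx": 0, "ry": 0, "rz": 0}]}}

```text
time: 11.38
position: [0.5805, -0.085, 0.0538]
tool_rot: [0.988, 0.153, 0.001, 0.001]
ft_force: [0.8, -0.9, 6.7]
grip_width: 0.0004
```

```bash
python3 look.py sL2 205 155 75 60 10; python3 rp.py
python3 - <<'E'
import pickle;from h import *
c=pickle.load(open("last.pkl","rb"))
for v in range(186,206): print(v,[(u,int(c["img"][v,u].mean()),round(float(1000*dep(c,(u,v),0)[2]))) for u in (225,226,227,229,230,231,232)])
E
```

```text
11.425 [ 0.5805 -0.085   0.0539] [ 0.67 -0.93  6.29] [  0.22 -40.89  -9.55   0.11   0.06   0.  ]
44 th -39.91971428176125 slope 0.008881605270938559 0.016702610840687956 top z at 215 0.06597965046355761 rmax 0.21006843314429288 v at tip 226.0
47 th -39.9684328658846 slope -0.13993130006381646 0.01860469955833822 top z at 215 0.03971964075335076 rmax 0.21166804530896846 v at tip 226.0
186 [(225, 27, 0), (226, 25, 1), (227, 28, -2), (229, 140, 72), (230, 176, 72), (231, 123, 0), (232, 55, -1)]
187 [(225, 34, -1), (226, 34, 1), (227, 31, 1), (229, 176, 73), (230, 163, 68), (231, 101, 60), (232, 53, -2)]
188 [(225, 38, -2), (226, 38, 0), (227, 36, -1), (229, 171, 72), (230, 152, 65), (231, 95, 59), (232, 52, 0)]
189 [(225, 39, 0), (226, 39, -1), (227, 37, -3), (229, 160, 71), (230, 137, 64), (231, 95, 58), (232, 50, 0)]
190 [(225, 39, 0), (226, 39, 1), (227, 39, -3), (229, 157, 70), (230, 126, 62), (231, 105, 57), (232, 63, 2)]
191 [(225, 199, 18), (226, 170, 19), (227, 148, 16), (229, 153, 68), (230, 124, 59), (231, 122, 52), (232, 146, 44)]
192 [(225, 221, 40), (226, 222, 43), (227, 21
[... 885 characters left out ...]
35)]
200 [(225, 207, 18), (226, 207, 16), (227, 164, 39), (229, 144, 44), (230, 125, 39), (231, 118, 38), (232, 86, 35)]
201 [(225, 203, 18), (226, 205, 22), (227, 154, 40), (229, 145, 39), (230, 124, 38), (231, 105, 40), (232, 82, 29)]
202 [(225, 202, 21), (226, 182, 38), (227, 133, 39), (229, 147, 39), (230, 124, 39), (231, 93, 36), (232, 89, 16)]
203 [(225, 206, 17), (226, 159, 38), (227, 116, 38), (229, 131, 40), (230, 123, 35), (231, 87, 33), (232, 103, 18)]
204 [(225, 214, 25), (226, 171, 34), (227, 116, 37), (229, 109, 35), (230, 117, 35), (231, 90, 30), (232, 160, 18)]
205 [(225, 224, 19), (226, 179, 30), (227, 116, 32), (229, 103, 32), (230, 106, 35), (231, 100, 19), (232, 181, 18)]
```

View pics/sL2.png

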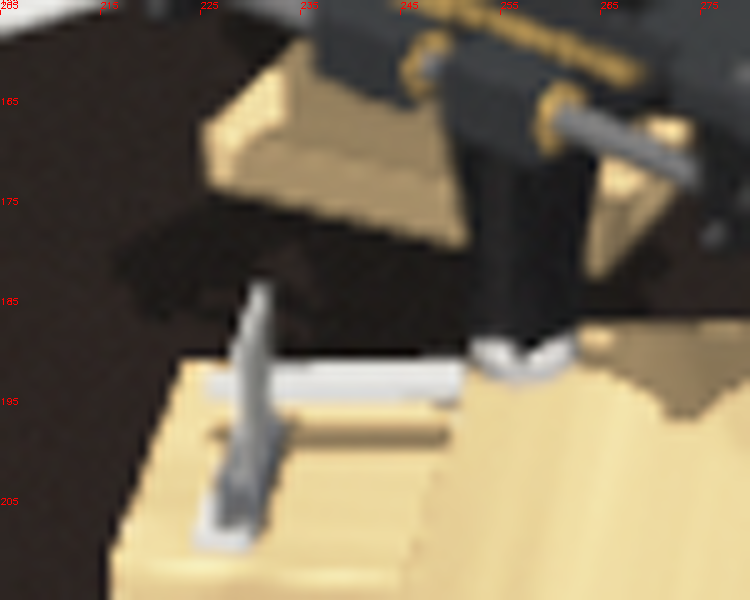

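The pointer tip middle is at about 37 mm, with the clip middle at about 34 mm and its top face at 38–40 mm. I'll press 1.8 mm more, then hold.

Emit:
{"name": "step_arm", "arguments": {"targets": [{"dx": 0, "dy": 0, "dz": 0.001, "rx": 0, "ry": 0, "rz": 0}, {"dx": 0, "dy": 0, "dz": 0.0018, "rx": 0, "ry": 0, "rz": 0}, {"dx": 0, "dy": 0, "dz": 0.0018, "rx": 0, "ry": 0, "rz": 0}, {"dx": 0, "dy": 0, "dz": 0.0018, "rx": 0, "ry": 0, "rz": 0}, {"dx": 0, "dy": 0, "dz": 0.0018, "rx": 0, "ry": 0, "rz": 0}]}}

```text
time: 12.05
position: [0.5806, -0.085, 0.0525]
tool_rot: [0.988, 0.153, 0.001, 0.001]
ft_force: [-0.3, -1.1, 6.5]
grip_width: 0.0006
```

```bash
python3 look.py sM 205 155 75 60 10; python3 rp.py
```

```text
12.1 [ 0.5806 -0.085   0.0525] [ 0.79 -0.74  6.16] [ 1.700e-01 -4.073e+01 -9.610e+00  1.000e-01 -4.000e-02  0.000e+00]
44 th -39.91971428176125 slope 0.008881605270938559 0.016702610840687956 top z at 215 0.06597965046355761 rmax 0.21006843314429288 v at tip 226.0
34 th -39.88812251429929 slope -0.12535235245305149 0.02420492912467108 top z at 215 0.0384138914654639 rmax 0.21114566323329528 v at tip 226.0
  return _methods._mean(a, axis=axis, dtype=dtype,
  ret = ret.dtype.type(ret / rcount)
```

View pics/sM.png

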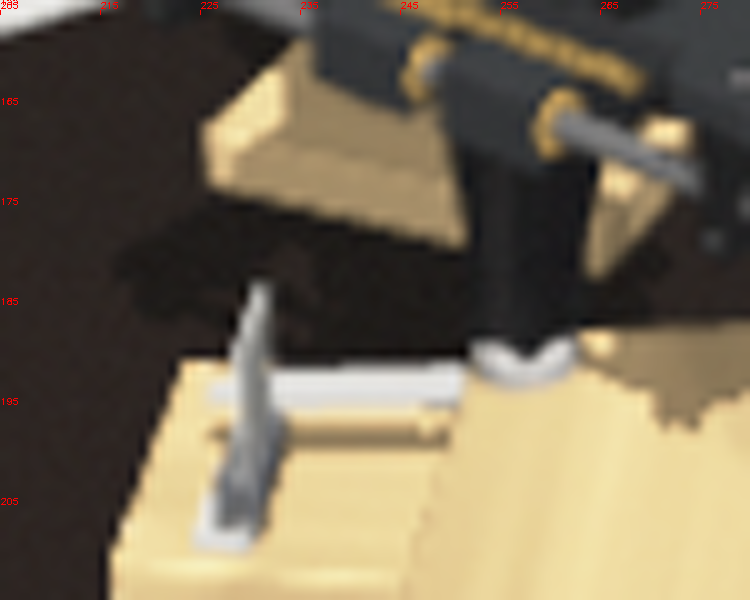

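The tip middle is at about 35.5 mm, within 1.5 mm of the clip middle, so the pointer is level. I'll hold with a small trim to offset the arm's creep, then release.

Emit:
{"name": "step_arm", "arguments": {"targets": [{"dx": 0, "dy": 0, "dz": 0.001, "rx": 0, "ry": 0, "rz": 0}, {"dx": 0, "dy": 0, "dz": 0.001, "rx": 0, "ry": 0, "rz": 0}, {"dx": 0, "dy": 0, "dz": 0.001, "rx": 0, "ry": 0, "rz": 0}, {"dx": 0, "dy": 0, "dz": 0.001, "rx": 0, "ry": 0, "rz": 0}, {"dx": 0, "dy": 0, "dz": 0.001, "rx": 0, "ry": 0, "rz": 0}]}}

```text
time: 12.72
position: [0.5806, -0.0849, 0.0519]
tool_rot: [0.988, 0.153, 0.001, 0.001]
ft_force: [0.8, -1.0, 7.1]
grip_width: 0.0005
```

Emit:
{"name": "step_arm", "arguments": {"targets": [{"dx": 0, "dy": 0, "dz": 0.0005, "rx": 0, "ry": 0, "rz": 0}, {"dx": 0, "dy": 0, "dz": 0.0005, "rx": 0, "ry": 0, "rz": 0}, {"dx": 0, "dy": 0, "dz": 0.0005, "rx": 0, "ry": 0, "rz": 0}, {"dx": 0, "dy": 0, "dz": 0.0005, "rx": 0, "ry": 0, "rz": 0}, {"dx": 0, "dy": 0, "dz": 0.0005, "rx": 0, "ry": 0, "rz": 0}]}}

```text
time: 13.35
position: [0.5806, -0.0849, 0.0519]
tool_rot: [0.988, 0.153, 0.001, 0.001]
ft_force: [-1.7, -0.7, 6.6]
grip_width: 0.001
```

```bash
python3 look.py sN 205 155 75 60 10; python3 rp.py 2>/dev/null
```

```text
13.4 [ 0.5806 -0.0849  0.0519] [ 0.15 -0.84  7.56] [  0.21 -40.62  -9.59   0.12  -0.06   0.  ]
44 th -39.91971428176125 slope 0.008881605270938559 0.016702610840687956 top z at 215 0.06597965046355761 rmax 0.21006843314429288 v at tip 226.0
43 th -39.84261453261784 slope -0.11208629263086423 0.02220402447620911 top z at 215 0.038217834925373576 rmax 0.21136562131875133 v at tip 226.0
```

It held level for more than a second. Now I'll release and retreat straight up.

Emit:
{"name": "step_arm", "arguments": {"targets": [{"dx": 0, "dy": 0, "dz": -0.006, "rx": 0, "ry": 0, "rz": 0}, {"dx": 0, "dy": 0, "dz": -0.012, "rx": 0, "ry": 0, "rz": 0}, {"dx": 0, "dy": 0, "dz": -0.019, "rx": 0, "ry": 0, "rz": 0}, {"dx": 0, "dy": 0, "dz": -0.04, "rx": 0, "ry": 0, "rz": 0}, {"dx": 0, "dy": 0, "dz": -0.07, "rx": 0, "ry": 0, "rz": 0}]}}

```text
time: 14.02
position: [0.5784, -0.0839, 0.121]
tool_rot: [0.988, 0.153, -0.001, 0.0]
ft_force: [0.1, 0.7, 0.1]
grip_width: 0.0005
```

Emit:
{"name": "step_arm", "arguments": {"targets": [{"dx": 0, "dy": 0, "dz": -0.02, "rx": 0, "ry": 0, "rz": 0}, {"dx": 0, "dy": 0, "dz": -0.04, "rx": 0, "ry": 0, "rz": 0}, {"dx": 0, "dy": 0, "dz": -0.05, "rx": 0, "ry": 0, "rz": 0}, {"dx": 0, "dy": 0, "dz": -0.05, "rx": 0, "ry": 0, "rz": 0}, {"dx": 0, "dy": 0, "dz": -0.05, "rx": 0, "ry": 0, "rz": 0}]}}

```text
time: 14.65
position: [0.5777, -0.0836, 0.17]
tool_rot: [0.988, 0.153, -0.002, -0.0]
ft_force: [-0.2, -0.1, 0.1]
grip_width: 0.0007
```

```bash
python3 look.py sO 165 130 260 195 3; python3 rp.py 2>/dev/null
python3 - <<'E'
import pickle,cv2,numpy as np
a=pickle.load(open("c0.pkl","rb"))["scene"]["img"];b=pickle.load(open("last.pkl","rb"))["img"]
for n,(u0,v0,u1,v1) in dict(tin=(370,205,420,275),tape=(185,245,250,295),jar=(170,190,205,242),Lclip=(286,234,306,266),Rclip=(222,186,236,212),Lptr=(305,226,316,252),Rptr=(220,180,250,192),offcut=(222,158,280,184)).items():
    print(n,np.abs(a[v0:v1,u0:u1].astype(int)-b[v0:v1,u0:u1]).mean().round(2))
E
```

```text
14.7 [ 0.5778 -0.0836  0.17  ] [-0.31 -0.71  0.01] [ 2.000e-02 -4.212e+01 -1.565e+01  6.000e-02 -3.000e-02 -0.000e+00]
44 th -39.91971428176125 slope 0.008881605270938559 0.016702610840687956 top z at 215 0.06597965046355761 rmax 0.21006843314429288 v at tip 226.0
42 th -39.94347829500535 slope 0.01918344976395175 0.015402736070809444 top z at 215 0.06609432158458209 rmax 0.2102445454884435 v at tip 226.0
tin 0.81
tape 0.76
jar 0.68
Lclip 0.54
Rclip 0.54
Lptr 0.38
Rptr 2.07
offcut 32.66
```

View pics/sO.png

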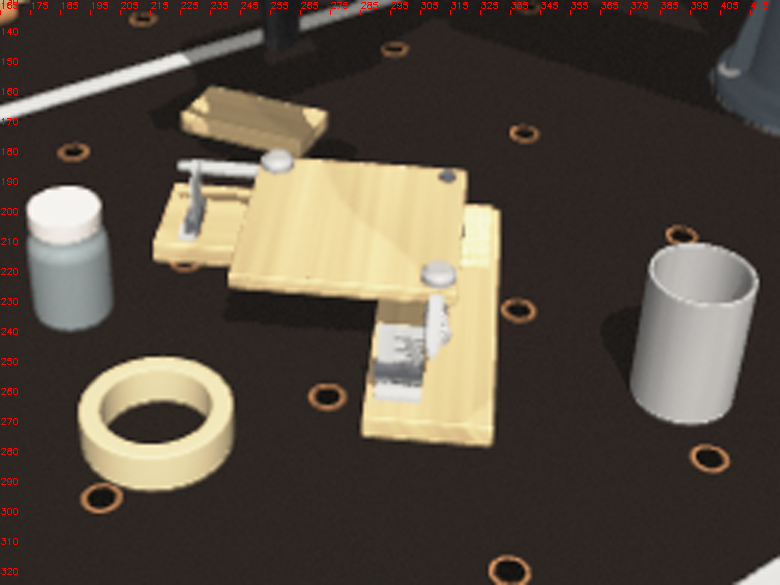

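Both pointers are back at their rest height: right tip at (225,185), left tip at (309,248). The tin, tape, jar and both clips match the first picture. The offcut is in the same place and only in shadow, and the arm is clear.

```bash
python3 -c "
from rig import robot; print(robot.hand_in())"
```

```text
the job is handed in; nothing more can be done
None
```

I pressed the left cap, then the right, each until its pointer was level with its clip. I held each for over a second, let it spring back, and handed the job in at about 14.7 s.

| | Left | Right |
|---|---|---|
| Pointer tip middle during the hold | about 36.7 mm | about 35 mm |
| Clip middle | about 36.5–37 mm | about 34–34.5 mm |
| Force on the cap | about 7 N | about 7 N |

- **After release:** both pointers are back at their rest height. The picture differences for both clips, the tin, the tape and the jar were at noise level.
- **Offcut:** its picture difference was large because the arm's shadow fell on it. By eye its outline had not moved, but I did not measure that.
- **Finger length:** the fingertips turned out to be about 9 mm above the reported TCP, where the stated `tip_reach` puts them 19 mm below it. I found contact from the camera and the force reading instead.
- **Right pointer:** the two estimates disagreed slightly. Depth gave a drop of about 28 mm and cap travel about 30 mm. Both are within the 5 mm tolerance.

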